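# Close the graded bead pots, each with its own lid

## Task

Sanding is about to start, so close the four open aluminium bead pots before dust gets in: put each round aluminium lid on the pot of its size, fully down and level on the rim. Leave the pots standing where they are, and do not disturb the round black wax tin or the shell blank lying among them.

Things in the scene. Friction and masses are not known exactly. Their poses are not given: they have to be found in the camera images.
- pot_xl: largest of four open, loose aluminium bead pots: body 68 mm across, 38 mm high to its flat shoulder, then a neck 19 mm high, 58 mm across, rounded in to 50 mm at the rim (57 mm above the bench); 451 g. Origin: centre of its underside, z up. When closed, its lid's roof rests on the rim and the lid's origin is 40 mm above the pot's.
- pot_l: second largest of four open, loose aluminium bead pots: body 58 mm across, 34 mm high to its flat shoulder, then a neck 19 mm high, 48 mm across, rounded in to 40 mm at the rim (53 mm above the bench); 333 g. Origin: centre of its underside, z up. When closed, its lid's roof rests on the rim and the lid's origin is 36 mm above the pot's.
- pot_m: third largest of four open, loose aluminium bead pots: body 48 mm across, 30 mm high to its flat shoulder, then a neck 19 mm high, 38 mm across, rounded in to 30 mm at the rim (49 mm above the bench); 247 g. Origin: centre of its underside, z up. When closed, its lid's roof rests on the rim and the lid's origin is 32 mm above the pot's.
- pot_s: smallest of four open, loose aluminium bead pots: body 38 mm across, 26 mm high to its flat shoulder, then a neck 19 mm high, 28 mm across, rounded in to 20 mm at the rim (45 mm above the bench); 187 g. Origin: centre of its underside, z up. When closed, its lid's roof rests on the rim and the lid's origin is 28 mm above the pot's.
- lid_xl: largest of four round aluminium slip lids, the one for pot_xl, lying open side down: 66 mm across outside, 62 mm inside, 20 mm high, roof 3 mm thick, hollow below. No thread: lowered straight over its pot's neck it drops on, finding its way from about 3 mm off centre. Origin: centre of its open underside; z up. Grip it across its side from above.
- lid_l: second largest of four round aluminium slip lids, the one for pot_l, lying open side down: 56 mm across outside, 52 mm inside, 20 mm high, roof 3 mm thick, hollow below. No thread: lowered straight over its pot's neck it drops on, finding its way from about 3 mm off centre. Origin: centre of its open underside; z up. Grip it across its side from above.
- lid_m: third largest of four round aluminium slip lids, the one for pot_m, lying open side down: 46 mm across outside, 42 mm inside, 20 mm high, roof 3 mm thick, hollow below. No thread: lowered straight over its pot's neck it drops on, finding its way from about 3 mm off centre. Origin: centre of its open underside; z up. Grip it across its side from above.
- lid_s: smallest of four round aluminium slip lids, the one for pot_s, lying open side down: 36 mm across outside, 32 mm inside, 20 mm high, roof 3 mm thick, hollow below. No thread: lowered straight over its pot's neck it drops on, finding its way from about 3 mm off centre. Origin: centre of its open underside; z up. Grip it across its side from above.
- wax_tin: a closed round black wax tin, 70 mm across and 18 mm high; not a lid, stays where it lies. Origin: centre of its underside.
- shell_blank: a flat dark oval pearl-shell blank, 99 x 81 mm and 13 mm high, delicate; stays where it lies. Origin: centre of its underside, long side along its y.
Things that resemble listed ones, but are neither listed nor needed, are in the scene too. Leave any yellow look-alike of the lid_l alone.

How it is judged:
By the outcome, as a careful person would: the job done as asked, in the order asked, and still so for the second after the job is handed in, with the robot touching nothing.
It also fails if it takes over 104 s, if anything falls off the work surface, if the arm or the gripper's body presses on something with over 40 N, if the wrist force passes 120 N, or if a joint passes its speed limit or range.

## Robot

A 6-joint arm with a two-finger parallel gripper is mounted at the origin on a cart in front of the work surface, level with it; the furniture and walls round the work are solid. World frame = base frame: x ahead of the robot, y to its left, z up, the work surface at z = 0. Lengths are in m, angles in degrees, forces in N, time in s.
With the tool pointing down it reaches from about 0.375 to 0.9 m from the base axis. Payload 3.1 kg.
Tool frame: the origin (TCP) lies on the centre line of the jaws, within the pads' length; the fingertips stand 8 mm ahead of it and the grasp point (between the pads) lies 11 mm behind it (bot.tip_extent is the distance from the TCP to the fingertips, in m); z points along the fingers, y is the line along which they close (so a half turn about z gives the same grasp; the last joint's range is limited). The gripper opens to 87 mm and grips with 3 to 60 N. Pads are 19 mm wide; open, the fingers measure 117 mm over their backs; the gripper's body (75 mm by 190 mm) begins 51 mm behind the grasp point.
Start: joints at [-81.102, 30.224, 82.088, -0, 67.689, -10.227], TCP at [0.205, -0.59, 0.231] pointing down, gripper open.
Joint ranges: [-176.69, 176.69], [-43.24, 126.21], [12.49, 139.97], [-82, 262], [0, 151.66], [-163.58, 163.58]. Speed limits (degrees/s): [159.86, 159.86, 180, 180, 180, 180].

## Interface

Orientations are given as a 3x3 rotation matrix whose columns are the frame's x, y, z axes.
In Python, from rig import bot, vision, workorder gives the robot as it stands.
- The arm moves only by the shell command python3 -m handwheel 'ROWS'. ROWS is JSON, a list of rows, each an object with "delta_rot": the turn, a rotation vector about the tool's x, y, z in rad, a list of three; "xyz": the shift along the tool's x, y, z in mm, a list of three; "hand": the closure, from -1 (fully open) to 1 (shut). A call has exactly 5 rows; each row is the pose to reach, as a shift and turn from the pose commanded when the call began, along the tool's axes at that moment; what a row does not reach only later rows make up. A row lasts 1/8 s, in which the tool goes at most 62.5 mm and 10.7 degrees, less where a joint would pass 70% of its speed; a pose out of reach is approached as far as the arm can. A call with a gripper value outside its range is refused whole. The fingers move at their own pace and stop on an object; the grip force is fixed at half the most. Time passes only in rows, so rows that repeat a pose let the fingers close, or fill a call up. It gives the time, the measured TCP pose, the force, the opening and the grip force at its end, in the units of the state.
- bot.read_state(): the state, without advancing time (a new reading comes with each control period).
- vision.capture(name): name is "scene" or "top"; returns the picture (384x512x3 uint8, red, green, blue); there is no depth.
- vision.camera_model(name): a dict with "camera_matrix" (3x3 intrinsics, pixels), "camera_from_world" (4x4, takes a point from world to camera coordinates). Camera axes: x right, y up, looking along -z (the intrinsics and any distortion apply to the point x, -y, -z); pixel columns grow to the right and rows downward; lengths in m; the calibration is good to about 2 mm. A picture is of the moment at which its call begins. camera_model takes no time and is no camera call.
- workorder.hand_in(): hands the job in; it is judged then, once.
The state is a dict: "time_s": time; "joint_positions": joint angles; "qvel": joint speeds; "tau": joint torques, N m; "position": TCP position; "tcp_rot": TCP orientation; "force": force on the tool from outside, world axes, zero at the start; "moment": the same for the moment, N m; "opening": opening from 0.0 (shut) to 1.0 (fully open); "grasp_force": force on a finger pad.
Only numpy, scipy, OpenCV 4.12 (cv2) and the standard library are available. Lean on these libraries where they do the work, as an engineer would, in place of code of your own. Each camera call takes 0.05 s, during which the arm holds its last target. There are 200 camera calls.

## Working session

There is one attempt and no reset: what is moved stays moved. The work goes in short steps, Python scripts to look and compute and a shell command to move; the robot and the scene stay as the last step left them, time stands still between calls to the robot, and variables do not carry over. Pictures are saved under pics/ and viewed, at most 14 in all, crops included, and the job is handed in when it is done.

```bash
mkdir -p pics; ls
python3 - <<'E'
from rig import bot,vision
import cv2
for n in("scene","top"):
    cv2.imwrite(f"pics/{n}0.png",cv2.cvtColor(vision.capture(n),cv2.COLOR_RGB2BGR))
    print(vision.camera_model(n))
s=bot.read_state();print(s["position"],s["tcp_rot"],s["time_s"])
E
```

```text
pics
{'camera_matrix': array([[392.4867496 ,   0.        , 254.97482742],
       [  0.        , 392.4867496 , 192.9397331 ],
       [  0.        ,   0.        ,   1.        ]]), 'camera_from_world': array([[-0.77621998, -0.63014995, -0.01983877,  0.4756103 ],
       [ 0.40425233, -0.52161275,  0.75133228, -0.19966341],
       [-0.48380015,  0.57517926,  0.65962583, -0.78460355],
       [ 0.        ,  0.        ,  0.        ,  1.        ]])}
{'camera_matrix': array([[449.54439967,   0.        , 262.40531186],
       [  0.        , 449.54439967, 186.35601193],
       [  0.        ,   0.        ,   1.        ]]), 'camera_from_world': array([[-0.01505651, -0.99943682,  0.02998899,  0.09026267],
       [ 0.9954386 , -0.01215692,  0.09462666, -0.50696356],
       [-0.09420879,  0.03127695,  0.99506103, -1.09098256],
       [ 0.        ,  0.        ,  0.        ,  1.        ]])}
[ 0.20469947 -0.589842    0.22967577] [[ 9.44791632e-01  3.27671594e-01 -3.15647071e-04]
 [ 3.27671570e-01 -9.44789692e-01  1.94444092e-03]
 [ 3.38917957e-04 -1.94052008e-03 -9.99998060e-01]] 0.1
```

View pics/scene0.png

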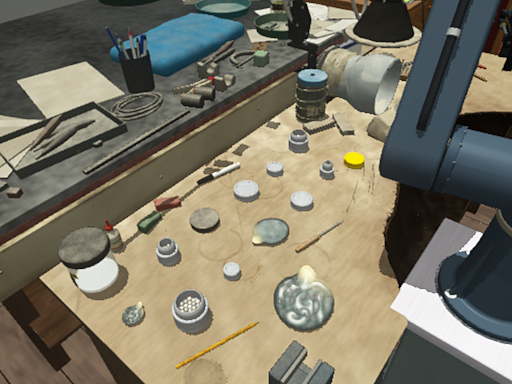

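View pics/top0.png

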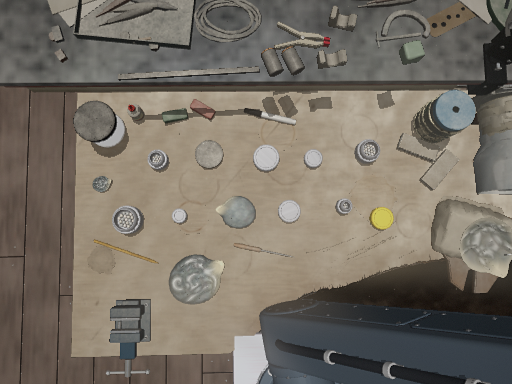

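Top view: the white lids are at (266,158), (289,211), (313,158) and (179,216), with a yellow look-alike at (382,218). The pots are at (126,220), (158,159), (368,151) and (344,206). The wax tin is at (209,154) and the shell at (238,211). I'll measure the sizes next.

```bash
cat > h.py <<'E'
import numpy as np, cv2
from rig import bot,vision
def ray(n,u,v,z):
    m=vision.camera_model(n);K=m["camera_matrix"];T=m["camera_from_world"]
    d=np.linalg.inv(K)@[u,v,1];d=T[:3,:3].T@[d[0],-d[1],-d[2]];c=-T[:3,:3].T@T[:3,3]
    return (c+d*(z-c[2])/d[2])[:2]
def proj(n,p):
    m=vision.camera_model(n);q=m["camera_from_world"]@[*p,1]
    w=m["camera_matrix"]@[q[0],-q[1],-q[2]];return w[:2]/w[2]
E
python3 - <<'E'
from h import *
im=cv2.imread("pics/top0.png");hsv=cv2.cvtColor(im,cv2.COLOR_BGR2HSV)
print("pixel hsv",[hsv[v,u].tolist() for u,v in((266,158),(179,216),(126,209),(240,160),(150,180))])
m=((hsv[...,1]<45)&(hsv[...,2]>90)).astype(np.uint8)*255
m[:135]=0;m[240:]=0
cs,_=cv2.findContours(m,cv2.RETR_EXTERNAL,cv2.CHAIN_APPROX_NONE)
for c in cs:
    if cv2.contourArea(c)<60: continue
    (u,v),r=cv2.minEnclosingCircle(c);x,y,w,h=cv2.boundingRect(c)
    z=.02
    d=r*2*1.06/449*1000
    print(round(u,1),round(v,1),"box",x,y,w,h,"area-d mm",round(2*np.sqrt(cv2.contourArea(c)/np.pi)*1.04/449*1000),"xy z.02",ray("top",u,v,z).round(4),"z.035",ray("top",u,v,.035).round(4))
big=cv2.resize(im[130:250,90:400],None,fx=2.55,fy=2.55,interpolation=cv2.INTER_CUBIC);b2=cv2.resize(cv2.cvtColor(m,cv2.COLOR_GRAY2BGR)[130:250,90:400],(big.shape[1],big.shape[0]))
cv2.imwrite("pics/a.png",np.vstack([big,b2])[:600])
E
```

```text
pixel hsv [[0, 1, 195], [0, 1, 196], [15, 3, 158], [17, 55, 161], [18, 55, 159]]
410.5 231.1 box 393 212 37 28 area-d mm 50 xy z.02 [ 0.3924 -0.2831] z.035 [ 0.3925 -0.2777]
178.7 215.4 box 171 208 16 15 area-d mm 33 xy z.02 [0.4394 0.2899] z.035 [0.4389 0.2875]
126.8 219.1 box 112 205 29 29 area-d mm 65 xy z.02 [0.432  0.4161] z.035 [0.4316 0.4121]
288.9 210.8 box 278 200 23 23 area-d mm 52 xy z.02 [0.4468 0.0186] z.035 [0.4462 0.02  ]
342.9 204.9 box 334 197 19 17 area-d mm 37 xy z.02 [ 0.4595 -0.1163] z.035 [ 0.4588 -0.1131]
235.5 212.0 box 216 196 40 32 area-d mm 77 xy z.02 [0.4457 0.1506] z.035 [0.4451 0.1501]
335.0 193.5 box 327 189 17 10 area-d mm 20 xy z.02 [ 0.4883 -0.0974] z.035 [ 0.4872 -0.0945]
424.5 200.0 box 418 187 17 27 area-d mm 25 xy z.02 [ 0.4691 -0.3222] z.035 [ 0.4682 -0.3162]
101.1 182.9 box 92 176 19 16 area-d mm 36 xy z.02 [0.5217 0.4798] z.035 [0.5201 0.4749]
336.2 161.5 box 329 151 19 23 area-d mm 38 xy z.02 [ 0.5688 -0.103 ] z.035 [ 0.5666 -0.1   ]
312.7 158.1 box 303 149 20 19 area-d mm 43 xy z.02 [ 0.578 -0.044] z.035 [ 0.5757 -0.0418]
157.0 158.6 box 147 149 21 20 area-d mm 45 xy z.02 [0.5806 0.3437] z.035 [0.5782 0.3406]
266.0 157.5 box 253 144 27 28 area-d mm 61 xy z.02 [0.5807 0.0732] z.035 [0.5783 0.0738]
208.5 153.7 box 195 140 28 28 area-d mm 62 xy z.02 [0.5918 0.2164] z.035 [0.5893 0.2151]
473.5 187.0 box 436 135 76 105 area-d mm 166 xy z.02 [ 0.5003 -0.4486] z.035 [ 0.499  -0.4409]
433.6 158.1 box 398 135 70 63 area-d mm 108 xy z.02 [ 0.5749 -0.3508] z.035 [ 0.5726 -0.3444]
360.1 147.0 box 343 135 38 33 area-d mm 67 xy z.02 [ 0.605  -0.1647] z.035 [ 0.6023 -0.1609]
108.5 139.0 box 94 135 30 13 area-d mm 35 xy z.02 [0.6312 0.4637] z.035 [0.6281 0.459 ]
93.5 135.0 box 81 135 26 5 area-d mm 22 xy z.02 [0.6416 0.5007] z.035 [0.6383 0.4956]
```

View pics/a.png

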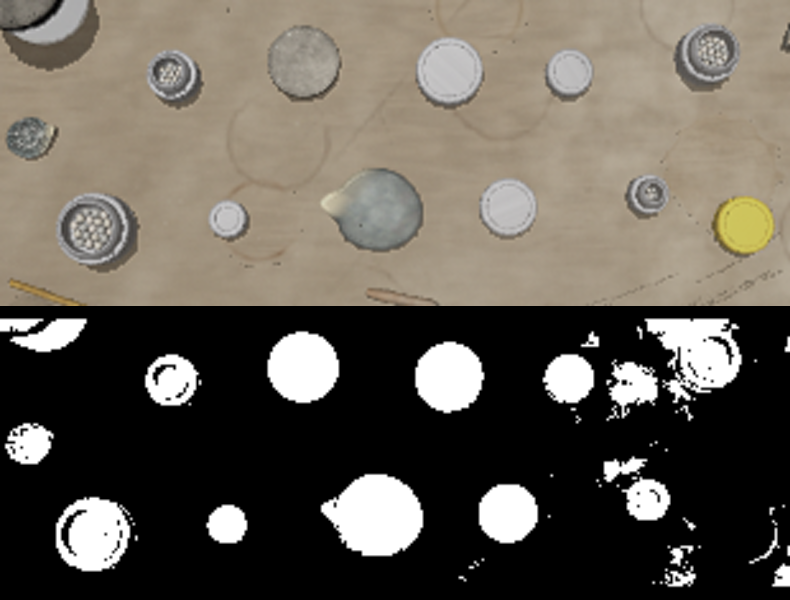

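Matches by measured size, at top-view pixels:

| Part | XL | L | M | S |
|---|---|---|---|---|
| Lid | (266,158), 66 mm | (289,211), 56 mm | (313,158), 46 mm | (179,215), 36 mm |
| Pot | (126,219) | (368,151) | (157,158) | (343,205) |

The disc at (208,154) is darker and larger than the XL lid, so it is the wax tin. I'll leave it and the yellow cap alone. Next I'll check the estimates in both views on enlarged crops.

```bash
cat >> h.py <<'E'
# name: (x,y,[(radius,z)...])
def overlay(names,ests,out,imgs):
    rows=[]
    for n in("top","scene"):
        r=[]
        for k in names:
            x,y,rings=ests[k];c=proj(n,(x,y,rings[0][1])).round().astype(int);s=22
            cr=imgs[n][c[1]-s:c[1]+s,c[0]-s:c[0]+s];cr=cv2.resize(cr,None,fx=9,fy=9 ,interpolation=cv2.INTER_CUBIC)[::2,::2]
            for (R,z),col in zip(rings,((0,0,255),(0,255,0))):
                P=np.array([proj(n,(x+R*np.cos(a),y+R*np.sin(a),z)) for a in np.linspace(0,6.28,60)])
                cv2.polylines(cr,[((P-(c-s)+.5)*4.5).round().astype(int)],True,col,1)
            r.append(cr)
        rows.append(np.hstack(r))
    cv2.imwrite(out,np.vstack(rows))
E
python3 - <<'E'
from h import *
imgs={n:cv2.imread(f"pics/{n}0.png") for n in("top","scene")}
for n,u,v,z in (("XL",126.8,219.1,.038),("L",368,151,.034),("M",157,158.6,.03),("S",343.5,205.3,.026)): print(n,ray("top",u,v,z))
P=lambda u,v,R,z,r:(*ray("top",u,v,z),[(R,z),(r,z+.019)])
L=lambda u,v,R:(*ray("top",u,v,.02),[(R,.02),(R,0)])
E=dict(XL=P(126.8,219.1,.034,.038,.025),L=P(368,151,.029,.034,.02),M=P(157,158.6,.024,.03,.015),S=P(343.5,205.3,.019,.026,.01))
overlay(E,E,"pics/b.png",imgs)
F=dict(XL=L(266,157.5,.033),L=L(288.9,210.8,.028),M=L(312.7,158.1,.023),S=L(178.7,215.4,.018))
overlay(F,F,"pics/c.png",imgs)
E
```

```text
XL [0.43159968 0.41121043]
L [ 0.59222887 -0.18048453]
M [0.57914652 0.34172655]
S [ 0.45832015 -0.11650889]Traceback (most recent call last):
  File "<stdin>", line 7, in <module>
  File "h.py", line 20, in overlay
    cv2.polylines(cr,[((P-(c-s)+.5)*4.5).round().astype(int)],True,col,1)
    ~~~~~~~~~~~~~^^^^^^^^^^^^^^^^^^^^^^^^^^^^^^^^^^^^^^^^^^^^^^^^^^^^^^^^
cv2.error: OpenCV(4.12.0) :-1: error: (-5:Bad argument) in function 'polylines'
> Overload resolution failed:
>  - Layout of the output array img is incompatible with cv::Mat
>  - Expected Ptr<cv::UMat> for argument 'img'
```

```bash
sed -i 's/fx=9,fy=9 /fx=4.5,fy=4.5/; s/)\[::2,::2\]$/)/; s/round().astype(int)\],True/round().astype(np.int32)],True/' h.py
python3 - <<'E'
from h import *
imgs={n:cv2.imread(f"pics/{n}0.png") for n in("top","scene")}
P=lambda u,v,R,z,r:(*ray("top",u,v,z),[(R,z),(r,z+.019)])
L=lambda u,v,R:(*ray("top",u,v,.02),[(R,.02),(R,0)])
E=dict(XL=P(126.8,219.1,.034,.038,.025),L=P(368,151,.029,.034,.02),M=P(157,158.6,.024,.03,.015),S=P(343.5,205.3,.019,.026,.01))
overlay(E,E,"pics/b.png",imgs)
F=dict(XL=L(266,157.5,.033),L=L(288.9,210.8,.028),M=L(312.7,158.1,.023),S=L(178.7,215.4,.018))
overlay(F,F,"pics/c.png",imgs)
E
```

```text
(no output)
```

View pics/b.png

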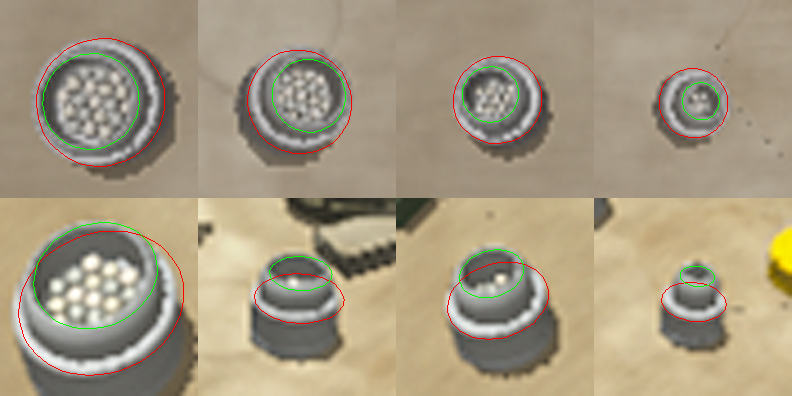

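View pics/c.png

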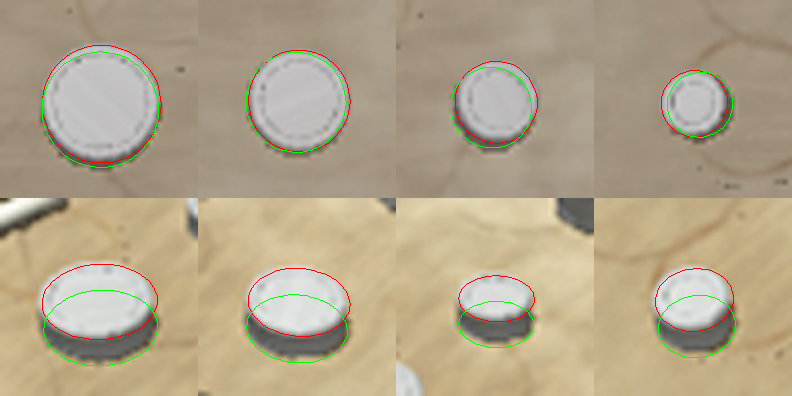

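Overlays agree in both views. The lids are within about 1 px, and there is a common offset of about 0.4 px between the cameras, so the pot-to-lid offsets are consistent. First move: head for lid L while turning the jaws to close along world x.

```bash
python3 -m handwheel '[{"delta_rot":[0,0,-0.18],"xyz":[41,-47,-15],"hand":-1},{"delta_rot":[0,0,-0.36],"xyz":[82,-94,-30],"hand":-1},{"delta_rot":[0,0,-0.54],"xyz":[123,-141,-30],"hand":-1},{"delta_rot":[0,0,-0.72],"xyz":[164,-188,-30],"hand":-1},{"delta_rot":[0,0,-0.9],"xyz":[204,-236,-30],"hand":-1}]'; python3 -c "
from h import *
s=bot.read_state();p=s['position'];R=s['tcp_rot'];print(s['time_s'],R.round(4).tolist());print('to L lid',R.T@(np.array([.447,.019,.10])-p)*1000, 'yaw left deg',90-np.degrees(np.arctan2(R[1,0],R[0,0])))"
```

```text
time_s: 0.72
position: [0.3196, -0.3014, 0.2604]
tcp_rot: [[0.326, 0.945, 0.0], [0.945, -0.326, 0.0], [0.0, 0.0, -1.0]]
force: [0.5, -0.9, 0.2]
opening: 1.0
grasp_force: 0.0
0.725 [[0.3257, 0.9455, 0.0003], [0.9455, -0.3257, 0.0003], [0.0003, 0.0002, -1.0]]
to L lid [344.39382903  16.09266219 160.54363023] yaw left deg 19.01083916948882
```

```bash
python3 -m handwheel '[{"delta_rot":[0,0,-0.18],"xyz":[62,3,0],"hand":-0.75},{"delta_rot":[0,0,-0.335],"xyz":[123,6,10],"hand":-0.75},{"delta_rot":[0,0,-0.335],"xyz":[184,9,25],"hand":-0.75},{"delta_rot":[0,0,-0.335],"xyz":[244,11,40],"hand":-0.75},{"delta_rot":[0,0,-0.335],"xyz":[302,14,60],"hand":-0.75}]'; python3 -c "
from h import *
s=bot.read_state();p=s['position'];R=s['tcp_rot'];print(s['time_s'],R.round(4).tolist());print('to L lid',R.T@(np.array([.447,.019,.011])-p)*1000, 'yaw left deg',90-np.degrees(np.arctan2(R[1,0],R[0,0])))"
```

```text
time_s: 1.35
position: [0.433, -0.0212, 0.2003]
tcp_rot: [[0.002, 1.0, 0.001], [1.0, -0.002, -0.001], [-0.001, 0.001, -1.0]]
force: [0.6, -0.4, 0.5]
opening: 0.872
grasp_force: 0.0
1.35 [[0.002, 1.0, 0.0014], [1.0, -0.002, -0.0005], [-0.0005, 0.0014, -1.0]]
to L lid [ 40.33980783  13.63621114 189.34436522] yaw left deg 0.11235131576185609
```

```bash
python3 -m handwheel '[{"delta_rot":[0,0,0],"xyz":[30,10,55],"hand":-0.75},{"delta_rot":[0,0,0],"xyz":[40,14,110],"hand":-0.75},{"delta_rot":[0,0,0],"xyz":[40,14,155],"hand":-0.75},{"delta_rot":[0,0,0],"xyz":[40,14,180],"hand":-0.75},{"delta_rot":[0,0,0],"xyz":[40,14,189],"hand":-0.75}]'; python3 -m handwheel '[{"delta_rot":[0,0,0],"xyz":[0,0,0],"hand":-0.6},{"delta_rot":[0,0,0],"xyz":[0,0,0],"hand":0},{"delta_rot":[0,0,0],"xyz":[0,0,0],"hand":0},{"delta_rot":[0,0,0],"xyz":[0,0,0],"hand":0},{"delta_rot":[0,0,0],"xyz":[0,0,0],"hand":0}]'
```

```text
time_s: 1.98
position: [0.4454, 0.0172, 0.01]
tcp_rot: [[0.002, 1.0, -0.003], [1.0, -0.002, 0.001], [0.001, -0.003, -1.0]]
force: [0.5, -0.2, -0.1]
opening: 0.873
grasp_force: 0.0
time_s: 2.6
position: [0.4471, 0.0168, 0.0125]
tcp_rot: [[0.002, 1.0, 0.002], [1.0, -0.002, -0.001], [-0.001, 0.002, -1.0]]
force: [0.4, 0.0, 7.6]
opening: 0.631
grasp_force: 30.0
```

```bash
python3 -m handwheel '[{"delta_rot":[0,0,0],"xyz":[0,0,-45],"hand":0},{"delta_rot":[0,0,0],"xyz":[-20,15,-90],"hand":0},{"delta_rot":[0,0,0],"xyz":[-65,50,-100],"hand":0},{"delta_rot":[0,0,0],"xyz":[-110,85,-100],"hand":0},{"delta_rot":[0,0,0],"xyz":[-155,115,-100],"hand":0}]';python3 -m handwheel '[{"delta_rot":[0,0,0],"xyz":[-30,20,0],"hand":0},{"delta_rot":[0,0,0],"xyz":[-43,30,15],"hand":0},{"delta_rot":[0,0,0],"xyz":[-43,30,25],"hand":0},{"delta_rot":[0,0,0],"xyz":[-43,30,30],"hand":0},{"delta_rot":[0,0,0],"xyz":[-43,30,30],"hand":0}]'
python3 - <<'E'
from h import *
imgs={}
for n in("top","scene"):
    imgs[n]=cv2.cvtColor(vision.capture(n),cv2.COLOR_RGB2BGR);cv2.imwrite(f"pics/{n}1.png",imgs[n])
for i in range(3): print(bot.read_state()["position"])
p=bot.read_state()["position"]
E=dict(L=(.592,-.179,[(.029,.034),(.02,.053)]),lid=(p[0],p[1]+.0018,[(.028,p[2]-.011+.02),(.028,p[2]-.011)]))
overlay(E,E,"pics/d.png",imgs)
E
```

```text
time_s: 3.22
position: [0.5622, -0.1397, 0.1124]
tcp_rot: [[0.002, 1.0, 0.001], [1.0, -0.002, -0.001], [-0.001, 0.001, -1.0]]
force: [0.0, 0.4, -1.4]
opening: 0.632
grasp_force: 30.0
time_s: 3.85
position: [0.5895, -0.1795, 0.0806]
tcp_rot: [[0.001, 1.0, -0.003], [1.0, -0.001, 0.002], [0.002, -0.003, -1.0]]
force: [-0.3, -0.3, 0.1]
opening: 0.632
grasp_force: 30.0
[ 0.59057126 -0.18026779  0.08163546]
[ 0.59057126 -0.18026779  0.08163546]
[ 0.59057126 -0.18026779  0.08163546]
```

View pics/d.png

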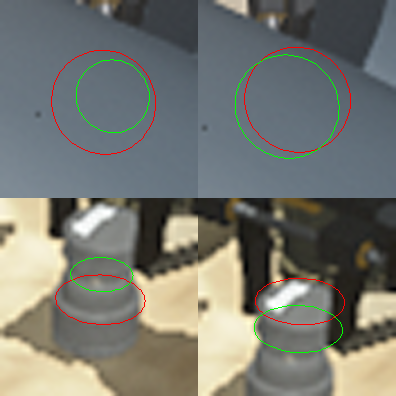

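Run:
```python
from h import *
im=cv2.imread("pics/scene1.png");c=proj("scene",(.592,-.179,.06)).astype(int);print(c)
cv2.imwrite("pics/e.png",cv2.resize(im[c[1]-30:c[1]+30,c[0]-35:c[0]+35],None,fx=9,fy=9,interpolation=cv2.INTER_CUBIC))
```

```text
[299 131]
```

View pics/e.png

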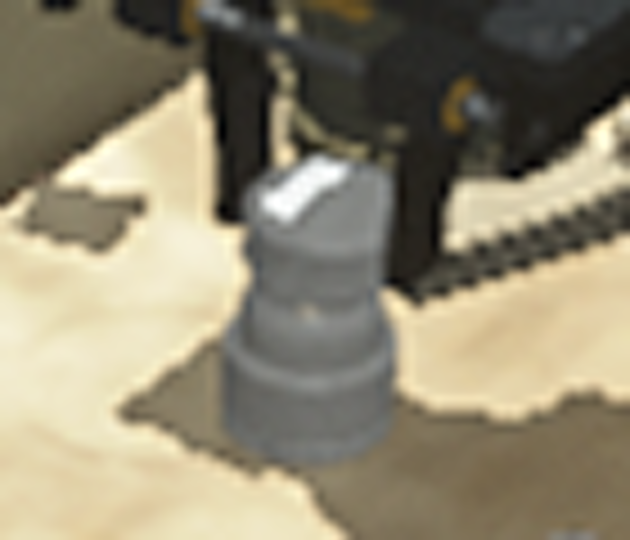

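Run:
```python
from h import *
def ex(x,y,R,z):
    u=[proj("scene",(x+R*np.cos(a),y+R*np.sin(a),z))[0] for a in np.linspace(0,6.28,200)];return round(min(u),1),round(max(u),1)
print("pot",ex(.592,-.179,.029,.034),"obs 288.7 308.1");print("lid bottom",ex(.5906,-.1785,.028,.0706),"top",ex(.5906,-.1785,.028,.0906),"obs 291.8")
```

```text
pot (np.float64(288.8), np.float64(308.6)) obs 288.7 308.1
lid bottom (np.float64(289.9), np.float64(309.5)) top (np.float64(290.2), np.float64(310.0)) obs 291.8
```

Run:
```python
from h import *
im=cv2.imread("pics/scene1.png");g=cv2.cvtColor(im,cv2.COLOR_BGR2HSV)
print("V/S cols 284..312")
for r in range(120,152,1): print(r,' '.join(f"{v:3d}" for v in g[r,284:314,2]),'|',' '.join(f"{v:3d}" for v in g[r,284:296,1]))
for z in(.0706,.0906): print(z,proj("scene",(.5906,-.1785,z)))
```

```text
V/S cols 284..312
120 228 230 238 195  76  30  39  37  45  90 123 123 180 236 243 246 254 242 171 133 140 133 125  82  31  37  38  38  34  30 |  65  65  66  72  67  43  52  62  34   6   6   6
121 229 229 236 196  76  29  36  57  99 123 121 181 241 246 247 232 206 172 129 133 135 135 143  98  31  38  39  35  34  20 |  62  65  66  73  70  53  57  27  10   4   6   4
122 228 227 238 198  79  28  39  91 128 183 217 240 246 246 232 163 122 130 133 133 134 136 142  99  29  36  39  35  33  28 |  63  66  66  75  77  46  52   6   2   4   4   2
123 229 229 239 186  53  28  50 107 127 220 255 249 248 233 161 124 135 137 137 135 134 136 143 101  30  36  37  37  25  84 |  61  63  67  77  72  55  31   5   4   3   0   2
124 233 233 241 178  26  22  45 102 128 177 218 245 237 164 122 134 137 138 136 133 135 139 135  88  33  40  39  37  21 122 |  55  57  63  79  69  58  17  10   6   6   5   2
125 240 238 243 209 102  48  57  93 124 129 138 186 170 121 134 140 140 137 134 135 136 141 128  76  34  40  41  35  23 127 |  43  48  52  71  75  74  31   8   6   8   6   4
126 245 244 244 242 226 215 199 138 10
[... 3855 characters left out ...]
14 112 113 112 111 108 113 114 116 124 126 128 127 127 125 |  67  65  65  66  56  13   7  10  15  12  17   9
149 125 135 139 140 134 118 107 109 109 109 106 108 107 112 113 111 113 110 110 116 118 114 112 122 126 125 127 129 127 124 |  67  62  66  67  63  45  14   9  12  12  10  12
150 171 120 126 128 131 126 115 112 110 103 108 115 116 121 120 124 125 123 120 122 117 117 121 123 124 125 121 121 123 121 |  69  68  65  70  70  69  51  23   5   7   7  11
151 222 195 196 156 110 117 123 125 121 110 105 112 114 119 118 119 124 117 119 116 118 127 127 127 125 121 120 119 119 120 |  65  69  72  74  76  76  73  59  44  28  10   5
0.0706 [299.6633471  128.39612854]
0.0906 [300.05304174 122.33343612]
```

```bash
python3 -m handwheel '[{"delta_rot":[0,0,0],"xyz":[1,2,0],"hand":0},{"delta_rot":[0,0,0],"xyz":[1,2,8],"hand":0},{"delta_rot":[0,0,0],"xyz":[1,2,13],"hand":0},{"delta_rot":[0,0,0],"xyz":[1,2,17],"hand":0},{"delta_rot":[0,0,0],"xyz":[1,2,20],"hand":0}]';python3 -m handwheel '[{"delta_rot":[0,0,0],"xyz":[0,0,4],"hand":0},{"delta_rot":[0,0,0],"xyz":[0,0,8],"hand":0},{"delta_rot":[0,0,0],"xyz":[0,0,11],"hand":0},{"delta_rot":[0,0,0],"xyz":[0,0,14],"hand":0},{"delta_rot":[0,0,0],"xyz":[0,0,14],"hand":0}]'
```

```text
time_s: 4.58
position: [0.5935, -0.1807, 0.0614]
tcp_rot: [[0.002, 1.0, 0.001], [1.0, -0.002, -0.001], [-0.001, 0.001, -1.0]]
force: [0.5, -0.5, 0.1]
opening: 0.632
grasp_force: 30.0
time_s: 5.2
position: [0.5929, -0.1804, 0.0484]
tcp_rot: [[0.002, 1.0, 0.0], [1.0, -0.002, -0.0], [-0.0, 0.0, -1.0]]
force: [0.1, -0.9, 7.8]
opening: 0.632
grasp_force: 30.0
```

```bash
python3 -m handwheel '[{"delta_rot":[0,0,0],"xyz":[0,0,0],"hand":-0.6},{"delta_rot":[0,0,0],"xyz":[0,0,0],"hand":-0.6},{"delta_rot":[0,0,0],"xyz":[0,0,0],"hand":-0.6},{"delta_rot":[0,0,0],"xyz":[0,0,-25],"hand":-0.6},{"delta_rot":[0,0,0],"xyz":[0,0,-80],"hand":-0.6}]';python3 -m handwheel '[{"delta_rot":[0,0,0],"xyz":[40,-4,0],"hand":-0.6},{"delta_rot":[0,0,0],"xyz":[85,-8,0],"hand":-0.6},{"delta_rot":[0,0,0],"xyz":[120,-12,10],"hand":-0.6},{"delta_rot":[0,0,0],"xyz":[136,-15,30],"hand":-0.6},{"delta_rot":[0,0,0],"xyz":[136,-15,60],"hand":-0.6}]'
python3 - <<'E'
from h import *
im=vision.capture("scene")[:,:,::-1];cv2.imwrite("pics/scene2.png",im)
p=bot.read_state()["position"];print(p,(np.array([.578,-.044,.011])-p)*1000)
c=proj("scene",(.592,-.179,.04)).astype(int)
cv2.imwrite("pics/f.png",cv2.resize(im[c[1]-45:c[1]+45,c[0]-65:c[0]+45],None,fx=5,fy=5,interpolation=cv2.INTER_CUBIC))
E
```

```text
time_s: 5.82
position: [0.5904, -0.1791, 0.1252]
tcp_rot: [[0.002, 1.0, -0.008], [1.0, -0.002, 0.004], [0.004, -0.008, -1.0]]
force: [1.3, 0.7, 0.6]
opening: 0.798
grasp_force: 0.0
time_s: 6.45
position: [0.5779, -0.0426, 0.0675]
tcp_rot: [[-0.0, 1.0, 0.0], [1.0, 0.0, 0.0], [0.0, 0.0, -1.0]]
force: [0.6, -0.2, -0.1]
opening: 0.797
grasp_force: 0.0
[ 0.57537415 -0.04265518  0.06343764] [  2.62584822  -1.3448154  -52.43763955]
```

View pics/f.png

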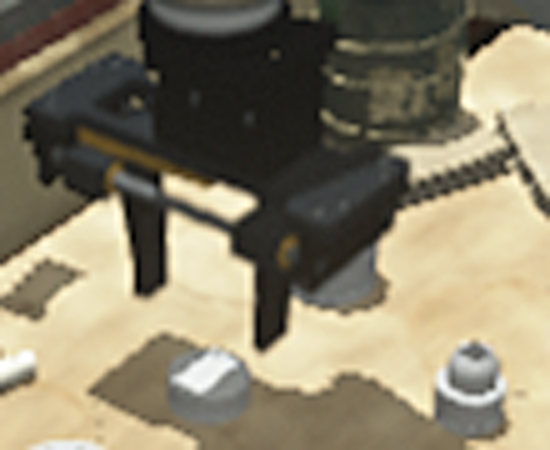

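```bash
python3 -m handwheel '[{"delta_rot":[0,0,0],"xyz":[-1,0,30],"hand":-0.6},{"delta_rot":[0,0,0],"xyz":[-1,0,48],"hand":-0.6},{"delta_rot":[0,0,0],"xyz":[-1,0,55],"hand":-0.6},{"delta_rot":[0,0,0],"xyz":[-1,0,55],"hand":-0.6},{"delta_rot":[0,0,0],"xyz":[-1,0,55],"hand":0.2}]';python3 -m handwheel '[{"delta_rot":[0,0,0],"xyz":[0,0,0],"hand":0.2},{"delta_rot":[0,0,0],"xyz":[0,0,0],"hand":0.2},{"delta_rot":[0,0,0],"xyz":[0,0,0],"hand":0.2},{"delta_rot":[0,0,0],"xyz":[0,0,0],"hand":0.2},{"delta_rot":[0,0,0],"xyz":[0,0,-20],"hand":0.2}]'
```

```text
time_s: 7.12
position: [0.5788, -0.0455, 0.0134]
tcp_rot: [[0.002, 1.0, 0.001], [1.0, -0.002, -0.0], [-0.0, 0.001, -1.0]]
force: [-0.5, -0.5, -0.9]
opening: 0.749
grasp_force: 0.0
time_s: 7.75
position: [0.5768, -0.045, 0.0315]
tcp_rot: [[0.002, 1.0, -0.004], [1.0, -0.002, 0.001], [0.001, -0.004, -1.0]]
force: [-0.3, -0.1, 0.0]
opening: 0.516
grasp_force: 30.0
```

```bash
python3 -m handwheel '[{"delta_rot":[0,0,0],"xyz":[10,0,-50],"hand":0.2},{"delta_rot":[0,0,0],"xyz":[60,0,-80],"hand":0.2},{"delta_rot":[0,0,0],"xyz":[120,0,-80],"hand":0.2},{"delta_rot":[0,0,0],"xyz":[180,0,-80],"hand":0.2},{"delta_rot":[0,0,0],"xyz":[240,0,-80],"hand":0.2}]';python3 -m handwheel '[{"delta_rot":[0,0,0],"xyz":[60,0,0],"hand":0.2},{"delta_rot":[0,0,0],"xyz":[115,0,0],"hand":0.2},{"delta_rot":[0,0,0],"xyz":[140,1,10],"hand":0.2},{"delta_rot":[0,0,0],"xyz":[146,1,30],"hand":0.2},{"delta_rot":[0,0,0],"xyz":[146,1,35],"hand":0.2}]'
python3 - <<'E'
from h import *
a=vision.capture("scene")[:,:,::-1];p=[bot.read_state()["position"]]
t=vision.capture("top")[:,:,::-1];p.append(bot.read_state()["position"]);print(np.array(p).round(4))
cv2.imwrite("pics/scene3.png",a);cv2.imwrite("pics/top3.png",t)
def cr(im,n):
    c=proj(n,(.58,.342,.05)).astype(int);return cv2.resize(im[c[1]-33:c[1]+33,c[0]-33:c[0]+33],None,fx=6,fy=6,interpolation=cv2.INTER_CUBIC)
cv2.imwrite("pics/g.png",np.hstack([cr(a,"scene"),cr(t,"top")]))
def ex(x,y,R,z):
    u=[proj("scene",(x+R*np.cos(b),y+R*np.sin(b),z))[0] for b in np.linspace(0,6.28,200)];return round(min(u),1),round(max(u),1)
q=p[1];g=cv2.cvtColor(a,cv2.COLOR_BGR2HSV)
print("crop0",proj("scene",(.58,.342,.05)).astype(int)-33,"pot",ex(.5795,.342,.024,.03),"neck",ex(.5795,.342,.019,.04),"lid bottom",ex(q[0],q[1]+.001,.023,q[2]-.0115),proj("scene",(q[0],q[1],q[2]-.0115)))
E
```

```text
time_s: 8.38
position: [0.5783, 0.1964, 0.1125]
tcp_rot: [[0.002, 1.0, -0.0], [1.0, -0.002, -0.0], [-0.0, -0.0, -1.0]]
force: [0.4, -0.5, -0.3]
opening: 0.521
grasp_force: 30.0
time_s: 9.0
position: [0.5781, 0.3388, 0.0745]
tcp_rot: [[0.002, 1.0, -0.006], [1.0, -0.002, -0.003], [-0.003, -0.006, -1.0]]
force: [-0.0, -0.3, -0.9]
opening: 0.523
grasp_force: 30.0
[[0.5784 0.3383 0.0746]
 [0.5791 0.3383 0.0756]]
crop0 [132 209] pot (np.float64(155.7), np.float64(178.1)) neck (np.float64(157.2), np.float64(175.1)) lid bottom (np.float64(154.2), np.float64(176.3)) [165.68155101 237.43449761]
```

View pics/g.png

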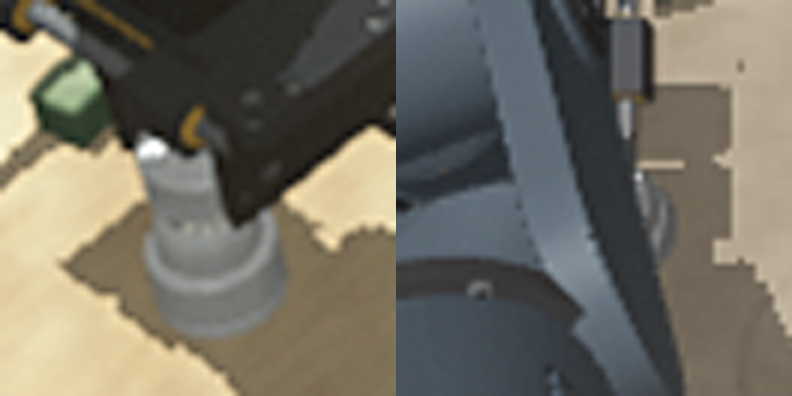

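Run:
```python
from h import *
t=cv2.imread("pics/top3.png");a=cv2.imread("pics/scene3.png");q=np.array([.5788,.3383,.0752])
def pan(im,n,c,s,rings,f):
    c=c.astype(int);cr=np.clip(cv2.resize(im[c[1]-s:c[1]+s,c[0]-s:c[0]+s],None,fx=f,fy=f,interpolation=cv2.INTER_CUBIC)*1.4,0,255).astype(np.uint8)
    for (x,y,R,z),col in zip(rings,((0,0,255),(0,255,0),(255,0,0))):
        P=np.array([proj(n,(x+R*np.cos(b),y+R*np.sin(b),z)) for b in np.linspace(0,6.28,80)])
        cv2.polylines(cr,[((P-(c-s)+.5)*f).round().astype(np.int32)],True,col,1)
    return cr
r=[(.5795,.342,.024,.03),(q[0],q[1]+.001,.023,q[2]+.0085),(q[0],q[1]+.001,.023,q[2]-.0115)]
A=pan(t,"top",proj("top",(.58,.335,.06)),14,r,14);B=pan(a,"scene",proj("scene",(.58,.342,.06)),14,r,14)
r=[(.592,-.179,.029,.034),(.592,-.179,.028,.056),(.592,-.179,.028,.036)]
C=pan(t,"top",proj("top",(.592,-.179,.05)),14,r,14)
D=pan(a,"scene",proj("scene",(.592,-.179,.04)),14,r,14)
o=np.vstack([np.hstack([A,B]),np.hstack([C,D])]);cv2.imwrite("pics/i.png",cv2.resize(o,(600,600)))
```

```text
(no output)
```

View pics/i.png

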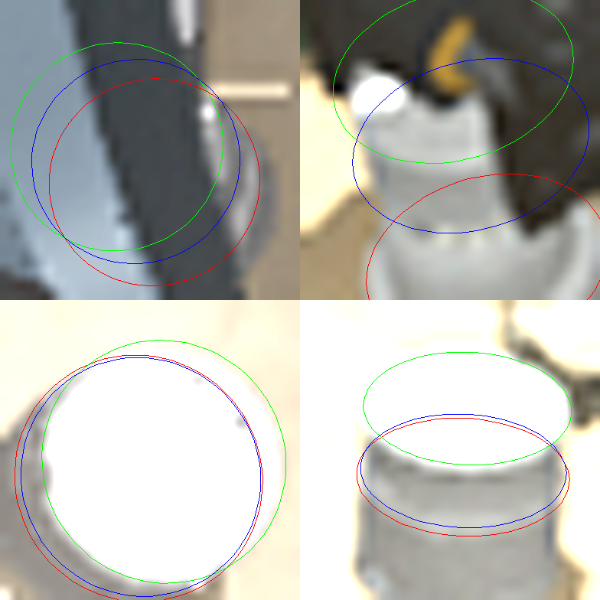

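```bash
python3 -m handwheel '[{"delta_rot":[0,0,0],"xyz":[3.5,1,0],"hand":0.2},{"delta_rot":[0,0,0],"xyz":[3.5,1,6],"hand":0.2},{"delta_rot":[0,0,0],"xyz":[3.5,1,11],"hand":0.2},{"delta_rot":[0,0,0],"xyz":[3.5,1,15],"hand":0.2},{"delta_rot":[0,0,0],"xyz":[3.5,1,18],"hand":0.2}]';python3 -m handwheel '[{"delta_rot":[0,0,0],"xyz":[0,0,3],"hand":0.2},{"delta_rot":[0,0,0],"xyz":[0,0,6],"hand":0.2},{"delta_rot":[0,0,0],"xyz":[0,0,9],"hand":0.2},{"delta_rot":[0,0,0],"xyz":[0,0,12],"hand":0.2},{"delta_rot":[0,0,0],"xyz":[0,0,12],"hand":0.2}]'
```

```text
time_s: 9.72
position: [0.5808, 0.3441, 0.0592]
tcp_rot: [[0.002, 1.0, -0.0], [1.0, -0.002, -0.0], [-0.0, -0.0, -1.0]]
force: [0.5, -0.1, -0.5]
opening: 0.515
grasp_force: 30.0
time_s: 10.35
position: [0.5807, 0.3441, 0.0472]
tcp_rot: [[0.002, 1.0, -0.001], [1.0, -0.002, -0.0], [-0.0, -0.001, -1.0]]
force: [-0.1, -0.2, 0.2]
opening: 0.52
grasp_force: 30.0
```

```bash
python3 -m handwheel '[{"delta_rot":[0,0,0],"xyz":[0,0,2],"hand":0.2},{"delta_rot":[0,0,0],"xyz":[0,0,4],"hand":0.2},{"delta_rot":[0,0,0],"xyz":[0,0,4],"hand":0.2},{"delta_rot":[0,0,0],"xyz":[0,0,4],"hand":0.2},{"delta_rot":[0,0,0],"xyz":[0,0,4],"hand":0.2}]'
```

```text
time_s: 10.98
position: [0.5812, 0.3443, 0.045]
tcp_rot: [[0.002, 1.0, 0.001], [1.0, -0.002, 0.0], [0.0, 0.001, -1.0]]
force: [-1.5, 0.1, 6.1]
opening: 0.52
grasp_force: 30.0
```

```bash
python3 -m handwheel '[{"delta_rot":[0,0,0],"xyz":[0,0,0],"hand":-0.38},{"delta_rot":[0,0,0],"xyz":[0,0,0],"hand":-0.38},{"delta_rot":[0,0,0],"xyz":[0,0,0],"hand":-0.38},{"delta_rot":[0,0,0],"xyz":[0,0,-25],"hand":-0.38},{"delta_rot":[0,0,0],"xyz":[0,0,-80],"hand":-0.38}]';python3 -m handwheel '[{"delta_rot":[0,0,0],"xyz":[-18,-45,0],"hand":-0.38},{"delta_rot":[0,0,0],"xyz":[-35,-90,0],"hand":-0.38},{"delta_rot":[0,0,0],"xyz":[-50,-130,10],"hand":-0.38},{"delta_rot":[0,0,0],"xyz":[-54,-141,30],"hand":-0.38},{"delta_rot":[0,0,0],"xyz":[-54,-141,60],"hand":-0.38}]'
python3 - <<'E'
from h import *
im=vision.capture("top")[:,:,::-1];cv2.imwrite("pics/top4.png",im);a=vision.capture("scene")[:,:,::-1];cv2.imwrite("pics/scene4.png",a)
p=bot.read_state()["position"];print(p,(np.array([.4394,.29,.011])-p)*1000)
E
```

```text
time_s: 11.6
position: [0.5788, 0.3432, 0.121]
tcp_rot: [[0.002, 1.0, -0.007], [1.0, -0.002, -0.003], [-0.003, -0.007, -1.0]]
force: [0.5, 0.2, 0.4]
opening: 0.693
grasp_force: 0.0
time_s: 12.22
position: [0.4392, 0.2904, 0.0639]
tcp_rot: [[0.002, 1.0, 0.001], [1.0, -0.002, 0.001], [0.001, 0.001, -1.0]]
force: [1.3, -0.0, -0.3]
opening: 0.691
grasp_force: 0.0
[0.4379106  0.2896534  0.06144167] [  1.48940037   0.3465991  -50.44167424]
```

View pics/scene4.png

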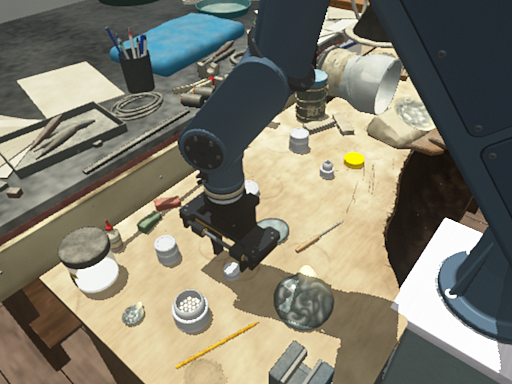

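Lids L (300,138) and M (167,249) sit level on their pots. Next is lid S.

```bash
python3 -m handwheel '[{"delta_rot":[0,0,0],"xyz":[0,0,28],"hand":-0.38},{"delta_rot":[0,0,0],"xyz":[0,0,44],"hand":-0.38},{"delta_rot":[0,0,0],"xyz":[0,0,51],"hand":-0.38},{"delta_rot":[0,0,0],"xyz":[0,0,51],"hand":-0.38},{"delta_rot":[0,0,0],"xyz":[0,0,51],"hand":0.5}]';python3 -m handwheel '[{"delta_rot":[0,0,0],"xyz":[0,0,0],"hand":0.5},{"delta_rot":[0,0,0],"xyz":[0,0,0],"hand":0.5},{"delta_rot":[0,0,0],"xyz":[0,0,0],"hand":0.5},{"delta_rot":[0,0,0],"xyz":[0,0,0],"hand":0.5},{"delta_rot":[0,0,0],"xyz":[0,0,-20],"hand":0.5}]'
```

```text
time_s: 12.95
position: [0.4404, 0.2907, 0.0132]
tcp_rot: [[0.002, 1.0, 0.001], [1.0, -0.002, 0.0], [0.0, 0.001, -1.0]]
force: [0.0, 0.3, -0.4]
opening: 0.639
grasp_force: 0.0
time_s: 13.58
position: [0.4388, 0.29, 0.0317]
tcp_rot: [[0.002, 1.0, -0.003], [1.0, -0.002, -0.001], [-0.001, -0.003, -1.0]]
force: [-0.2, -0.1, -0.4]
opening: 0.406
grasp_force: 30.0
```

```bash
python3 -m handwheel '[{"delta_rot":[0,0,0],"xyz":[-5,0,-50],"hand":0.5},{"delta_rot":[0,0,0],"xyz":[-50,2,-80],"hand":0.5},{"delta_rot":[0,0,0],"xyz":[-110,5,-80],"hand":0.5},{"delta_rot":[0,0,0],"xyz":[-170,8,-80],"hand":0.5},{"delta_rot":[0,0,0],"xyz":[-230,11,-80],"hand":0.5}]';python3 -m handwheel '[{"delta_rot":[0,0,0],"xyz":[-60,3,0],"hand":0.5},{"delta_rot":[0,0,0],"xyz":[-120,6,0],"hand":0.5},{"delta_rot":[0,0,0],"xyz":[-165,8.5,0],"hand":0.5},{"delta_rot":[0,0,0],"xyz":[-176,8.5,20],"hand":0.5},{"delta_rot":[0,0,0],"xyz":[-176,8.5,38],"hand":0.5}]'
python3 - <<'E'
from h import *
a=vision.capture("scene")[:,:,::-1];q=bot.read_state()["position"];t=vision.capture("top")[:,:,::-1];q2=bot.read_state()["position"];print(q,q2)
q=(q+q2)/2
def pan(im,n,c,s,rings,f):
    c=c.astype(int);cr=cv2.resize(im[c[1]-s:c[1]+s,c[0]-s:c[0]+s],None,fx=f,fy=f,interpolation=cv2.INTER_CUBIC)
    for (x,y,R,z),col in zip(rings,((0,0,255),(0,255,0),(255,0,0))):
        P=np.array([proj(n,(x+R*np.cos(b),y+R*np.sin(b),z)) for b in np.linspace(0,6.28,80)])
        cv2.polylines(cr,[((P-(c-s)+.5)*f).round().astype(np.int32)],True,col,1)
    return cr
r=[(.4585,-.116,.019,.026),(q[0],q[1]-.0005,.018,q[2]+.0085),(q[0],q[1]-.0005,.018,q[2]-.0115)]
A=pan(t,"top",proj("top",(.46,-.116,.05)),17,r,16);B=pan(a,"scene",proj("scene",(.46,-.116,.05)),17,r,16)
cv2.imwrite("pics/j.png",cv2.resize(np.hstack([A,B]),(800,400)))
E
```

```text
time_s: 14.2
position: [0.4504, 0.0588, 0.1127]
tcp_rot: [[0.001, 1.0, 0.001], [1.0, -0.001, -0.0], [-0.0, 0.001, -1.0]]
force: [0.5, 0.4, -0.6]
opening: 0.403
grasp_force: 30.0
time_s: 14.82
position: [0.4588, -0.1172, 0.0741]
tcp_rot: [[0.005, 1.0, 0.001], [1.0, -0.005, -0.001], [-0.001, 0.001, -1.0]]
force: [0.5, -0.5, -0.9]
opening: 0.402
grasp_force: 30.0
[ 0.45735119 -0.11601053  0.07227063] [ 0.45722011 -0.11544521  0.07309206]
```

View pics/j.png

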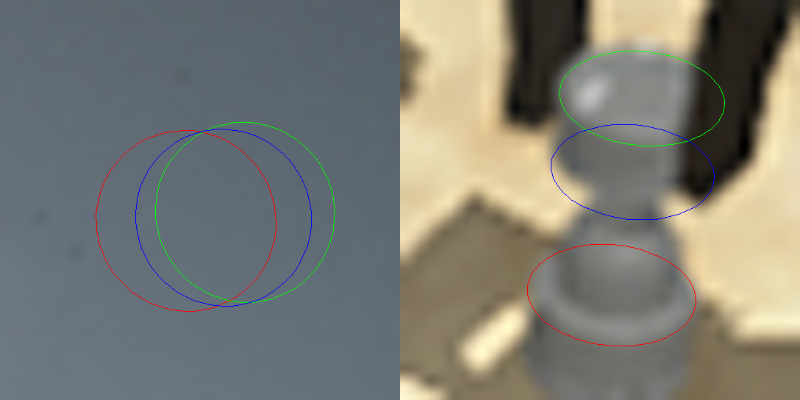

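The lid outlines match the predicted position, and it is centred over pot S. Lowering now.

```bash
python3 -m handwheel '[{"delta_rot":[0,0,0],"xyz":[0,0.5,4],"hand":0.5},{"delta_rot":[0,0,0],"xyz":[0,0.5,8],"hand":0.5},{"delta_rot":[0,0,0],"xyz":[0,0.5,12],"hand":0.5},{"delta_rot":[0,0,0],"xyz":[0,0.5,16],"hand":0.5},{"delta_rot":[0,0,0],"xyz":[0,0.5,19],"hand":0.5}]';python3 -m handwheel '[{"delta_rot":[0,0,0],"xyz":[0,0,3],"hand":0.5},{"delta_rot":[0,0,0],"xyz":[0,0,6],"hand":0.5},{"delta_rot":[0,0,0],"xyz":[0,0,9],"hand":0.5},{"delta_rot":[0,0,0],"xyz":[0,0,12],"hand":0.5},{"delta_rot":[0,0,0],"xyz":[0,0,12],"hand":0.5}]';python3 -m handwheel '[{"delta_rot":[0,0,0],"xyz":[0,0,2],"hand":0.5},{"delta_rot":[0,0,0],"xyz":[0,0,3],"hand":0.5},{"delta_rot":[0,0,0],"xyz":[0,0,3],"hand":0.5},{"delta_rot":[0,0,0],"xyz":[0,0,3],"hand":0.5},{"delta_rot":[0,0,0],"xyz":[0,0,3],"hand":0.5}]'
```

```text
time_s: 15.55
position: [0.4591, -0.1155, 0.0554]
tcp_rot: [[0.002, 1.0, 0.0], [1.0, -0.002, -0.0], [-0.0, 0.0, -1.0]]
force: [-0.3, -0.3, 0.9]
opening: 0.405
grasp_force: 30.0
time_s: 16.18
position: [0.459, -0.1155, 0.0432]
tcp_rot: [[0.002, 1.0, -0.0], [1.0, -0.002, 0.0], [0.0, -0.0, -1.0]]
force: [0.2, -1.0, -0.2]
opening: 0.405
grasp_force: 30.0
time_s: 16.8
position: [0.4591, -0.1156, 0.0407]
tcp_rot: [[0.002, 1.0, 0.0], [1.0, -0.002, -0.0], [-0.0, 0.0, -1.0]]
force: [-0.5, 0.1, 4.9]
opening: 0.403
grasp_force: 30.0
```

```bash
python3 -m handwheel '[{"delta_rot":[0,0,0],"xyz":[0,0,0],"hand":-0.15},{"delta_rot":[0,0,0],"xyz":[0,0,0],"hand":-0.15},{"delta_rot":[0,0,0],"xyz":[0,0,0],"hand":-0.15},{"delta_rot":[0,0,0],"xyz":[0,0,-25],"hand":-0.15},{"delta_rot":[0,0,0],"xyz":[0,0,-80],"hand":-0.15}]';python3 -m handwheel '[{"delta_rot":[0,0,0],"xyz":[45,30,0],"hand":-0.95},{"delta_rot":[0,0,0],"xyz":[90,60,0],"hand":-0.95},{"delta_rot":[0,0,0],"xyz":[135,90,0],"hand":-0.95},{"delta_rot":[0,0,0],"xyz":[175,114,0],"hand":-0.95},{"delta_rot":[0,0,0],"xyz":[189,122,35],"hand":-0.95}]';python3 -m handwheel '[{"delta_rot":[0,0,0],"xyz":[0,0,25],"hand":-0.95},{"delta_rot":[0,0,0],"xyz":[0,0,50],"hand":-0.95},{"delta_rot":[0,0,0],"xyz":[0,0,62],"hand":-0.95},{"delta_rot":[0,0,0],"xyz":[0,0,72],"hand":-0.95},{"delta_rot":[0,0,0],"xyz":[0,0,72],"hand":-0.95}]'
```

```text
time_s: 17.42
position: [0.4575, -0.1148, 0.1195]
tcp_rot: [[0.002, 1.0, -0.006], [1.0, -0.002, 0.003], [0.003, -0.006, -1.0]]
force: [0.5, -0.9, 0.3]
opening: 0.576
grasp_force: 0.0
time_s: 18.05
position: [0.5853, 0.0757, 0.0874]
tcp_rot: [[-0.001, 1.0, 0.008], [1.0, 0.001, -0.0], [-0.0, 0.008, -1.0]]
force: [0.2, 0.2, 0.1]
opening: 0.963
grasp_force: 0.0
time_s: 18.68
position: [0.5812, 0.0731, 0.0132]
tcp_rot: [[0.002, 1.0, -0.001], [1.0, -0.002, 0.0], [0.0, -0.001, -1.0]]
force: [0.1, 0.0, -0.2]
opening: 0.974
grasp_force: 0.0
```

```bash
python3 -m handwheel '[{"delta_rot":[0,0,0],"xyz":[0,0,0],"hand":-0.3},{"delta_rot":[0,0,0],"xyz":[0,0,0],"hand":-0.3},{"delta_rot":[0,0,0],"xyz":[0,0,0],"hand":-0.3},{"delta_rot":[0,0,0],"xyz":[0,0,0],"hand":-0.3},{"delta_rot":[0,0,0],"xyz":[0,0,-20],"hand":-0.3}]';python3 -m handwheel '[{"delta_rot":[0,0,0],"xyz":[5,-2,-50],"hand":-0.3},{"delta_rot":[0,0,0],"xyz":[40,-17,-90],"hand":-0.3},{"delta_rot":[0,0,0],"xyz":[95,-41,-90],"hand":-0.3},{"delta_rot":[0,0,0],"xyz":[150,-65,-90],"hand":-0.3},{"delta_rot":[0,0,0],"xyz":[205,-89,-90],"hand":-0.3}]';python3 -m handwheel '[{"delta_rot":[0,0,0],"xyz":[55,-24,0],"hand":-0.3},{"delta_rot":[0,0,0],"xyz":[105,-46,0],"hand":-0.3},{"delta_rot":[0,0,0],"xyz":[130,-56,5],"hand":-0.3},{"delta_rot":[0,0,0],"xyz":[134.5,-58.5,20],"hand":-0.3},{"delta_rot":[0,0,0],"xyz":[134.5,-58.5,37],"hand":-0.3}]'
python3 - <<'E'
from h import *
a=vision.capture("scene")[:,:,::-1];q=bot.read_state()["position"];t=vision.capture("top")[:,:,::-1];q2=bot.read_state()["position"];print(q,q2)
q=(q+q2)/2
def pan(im,n,c,s,rings,f):
    c=c.astype(int);cr=cv2.resize(im[c[1]-s:c[1]+s,c[0]-s:c[0]+s],None,fx=f,fy=f,interpolation=cv2.INTER_CUBIC)
    for (x,y,R,z),col in zip(rings,((0,0,255),(0,255,0),(255,0,0))):
        P=np.array([proj(n,(x+R*np.cos(b),y+R*np.sin(b),z)) for b in np.linspace(0,6.28,80)])
        cv2.polylines(cr,[((P-(c-s)+.5)*f).round().astype(np.int32)],True,col,1)
    return cr
r=[(.4325,.412,.034,.038),(q[0],q[1]+.0005,.033,q[2]+.0085),(q[0],q[1]+.0005,.033,q[2]-.0115)]
A=pan(t,"top",proj("top",(.4325,.412,.06)),30,r,13);B=pan(a,"scene",proj("scene",(.4325,.412,.06)),30,r,13)
cv2.imwrite("pics/k.png",cv2.resize(np.hstack([A,B]),(800,400)))
E
```

```text
time_s: 19.3
position: [0.58, 0.0732, 0.0326]
tcp_rot: [[0.002, 1.0, -0.004], [1.0, -0.002, 0.0], [0.0, -0.004, -1.0]]
force: [0.4, 0.2, -0.6]
opening: 0.756
grasp_force: 30.0
time_s: 19.92
position: [0.4918, 0.2798, 0.1237]
tcp_rot: [[0.003, 1.0, -0.0], [1.0, -0.003, 0.0], [0.0, -0.0, -1.0]]
force: [0.4, -0.1, -0.5]
opening: 0.749
grasp_force: 30.0
time_s: 20.55
position: [0.4343, 0.4123, 0.0854]
tcp_rot: [[0.002, 1.0, -0.001], [1.0, -0.002, -0.001], [-0.001, -0.001, -1.0]]
force: [-0.9, -0.9, -1.0]
opening: 0.75
grasp_force: 30.0
[0.43328329 0.41083308 0.08288843] [0.43338884 0.41054264 0.08368227]
```

View pics/k.png

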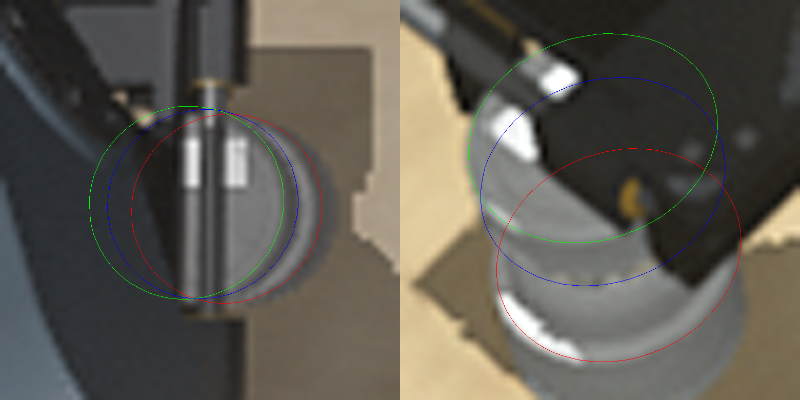

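Both views match the prediction, and the XL lid is concentric with its pot. Lowering.

```bash
python3 -m handwheel '[{"delta_rot":[0,0,0],"xyz":[0,-0.5,4],"hand":-0.3},{"delta_rot":[0,0,0],"xyz":[0,-0.5,8],"hand":-0.3},{"delta_rot":[0,0,0],"xyz":[0,-0.5,12],"hand":-0.3},{"delta_rot":[0,0,0],"xyz":[0,-0.5,16],"hand":-0.3},{"delta_rot":[0,0,0],"xyz":[0,-0.5,19],"hand":-0.3}]';python3 -m handwheel '[{"delta_rot":[0,0,0],"xyz":[0,0,3],"hand":-0.3},{"delta_rot":[0,0,0],"xyz":[0,0,6],"hand":-0.3},{"delta_rot":[0,0,0],"xyz":[0,0,9],"hand":-0.3},{"delta_rot":[0,0,0],"xyz":[0,0,11],"hand":-0.3},{"delta_rot":[0,0,0],"xyz":[0,0,11],"hand":-0.3}]'
```

```text
time_s: 21.28
position: [0.4341, 0.413, 0.0674]
tcp_rot: [[0.002, 1.0, 0.0], [1.0, -0.002, 0.0], [0.0, 0.0, -1.0]]
force: [0.1, 0.5, -0.3]
opening: 0.75
grasp_force: 30.0
time_s: 21.9
position: [0.434, 0.4129, 0.0564]
tcp_rot: [[0.002, 1.0, -0.0], [1.0, -0.002, -0.0], [-0.0, -0.0, -1.0]]
force: [-0.0, -0.4, -0.2]
opening: 0.75
grasp_force: 30.0
```

```bash
python3 -m handwheel '[{"delta_rot":[0,0,0],"xyz":[0,0,2],"hand":-0.3},{"delta_rot":[0,0,0],"xyz":[0,0,4],"hand":-0.3},{"delta_rot":[0,0,0],"xyz":[0,0,4],"hand":-0.3},{"delta_rot":[0,0,0],"xyz":[0,0,4],"hand":-0.3},{"delta_rot":[0,0,0],"xyz":[0,0,4],"hand":-0.3}]'
```

```text
time_s: 22.52
position: [0.4343, 0.4131, 0.054]
tcp_rot: [[0.002, 1.0, 0.001], [1.0, -0.002, 0.0], [0.0, 0.001, -1.0]]
force: [-1.4, -0.6, 9.0]
opening: 0.748
grasp_force: 30.0
```

```bash
python3 -m handwheel '[{"delta_rot":[0,0,0],"xyz":[0,0,0],"hand":-0.95},{"delta_rot":[0,0,0],"xyz":[0,0,0],"hand":-0.95},{"delta_rot":[0,0,0],"xyz":[0,0,0],"hand":-0.95},{"delta_rot":[0,0,0],"xyz":[0,0,-25],"hand":-0.95},{"delta_rot":[0,0,0],"xyz":[0,0,-80],"hand":-0.95}]';python3 -m handwheel '[{"delta_rot":[0,0,0],"xyz":[-40,0,-40],"hand":-0.95},{"delta_rot":[0,0,0],"xyz":[-80,0,-80],"hand":-0.95},{"delta_rot":[0,0,0],"xyz":[-140,0,-90],"hand":-0.95},{"delta_rot":[0,0,0],"xyz":[-200,0,-90],"hand":-0.95},{"delta_rot":[0,0,0],"xyz":[-260,0,-90],"hand":-0.95}]';python3 -m handwheel '[{"delta_rot":[0,0,0],"xyz":[-60,0,0],"hand":-0.95},{"delta_rot":[0,0,0],"xyz":[-120,0,0],"hand":-0.95},{"delta_rot":[0,0,0],"xyz":[-180,0,0],"hand":-0.95},{"delta_rot":[0,0,0],"xyz":[-240,0,0],"hand":-0.95},{"delta_rot":[0,0,0],"xyz":[-300,0,0],"hand":-0.95}]';python3 -m handwheel '[{"delta_rot":[0,0,0],"xyz":[-50,-20,-30],"hand":-0.95},{"delta_rot":[0,0,0],"xyz":[-100,-40,-30],"hand":-0.95},{"delta_rot":[0,0,0],"xyz":[-140,-55,-30],"hand":-0.95},{"delta_rot":[0,0,0],"xyz":[-140,-55,-30],"hand":-0.95},{"delta_rot":[0,0,0],"xyz":[-140,-55,-30],"hand":-0.95}]'
python3 - <<'E'
from h import *
a=vision.capture("scene")[:,:,::-1];t=vision.capture("top")[:,:,::-1]
cv2.imwrite("pics/l.png",np.vstack([cv2.resize(a[110:340,80:390],(780,579))]))
t0=cv2.imread("pics/top0.png")
for n,(u,v) in dict(wax=(208,154),shell=(236,211)).items():
    print(n,cv2.absdiff(t,t0)[v-22:v+22,u-24:u+24].mean())
g=cv2.cvtColor(t,cv2.COLOR_BGR2HSV);m=((g[...,1]<35)&(g[...,2]>175)).astype(np.uint8)
cs,_=cv2.findContours(m[135:240,90:400],cv2.RETR_EXTERNAL,cv2.CHAIN_APPROX_NONE)
for c in cs:
    if cv2.contourArea(c)>60:
        (u,v),r=cv2.minEnclosingCircle(c);print(u+90,v+135,r,ray("top",u+90,v+135,.055))
E
```

```text
time_s: 23.15
position: [0.4324, 0.4117, 0.1306]
tcp_rot: [[0.002, 1.0, -0.006], [1.0, -0.002, -0.004], [-0.004, -0.006, -1.0]]
force: [0.8, 0.4, 0.4]
opening: 0.974
grasp_force: 0.0
time_s: 23.78
position: [0.4336, 0.1513, 0.2229]
tcp_rot: [[0.001, 1.0, 0.001], [1.0, -0.001, -0.0], [-0.0, 0.001, -1.0]]
force: [1.9, -0.8, 0.2]
opening: 0.975
grasp_force: 0.0
time_s: 24.4
position: [0.4328, -0.149, 0.2226]
tcp_rot: [[0.002, 1.0, 0.0], [1.0, -0.002, 0.0], [0.0, 0.0, -1.0]]
force: [1.1, 0.4, 0.0]
opening: 0.975
grasp_force: 0.0
time_s: 25.02
position: [0.3774, -0.2862, 0.2522]
tcp_rot: [[0.003, 1.0, -0.001], [1.0, -0.003, 0.001], [0.001, -0.001, -1.0]]
force: [-0.1, 0.7, 0.3]
opening: 0.971
grasp_force: 0.0
wax 1.1433080808080809
shell 0.9144570707070707
123.44954299926758 218.67890167236328 13.078644752502441 [0.43226618 0.41452709]
344.8085174560547 205.2021255493164 6.447332859039307 [ 0.45706721 -0.11352695]
154.2727279663086 157.2727279663086 8.579336166381836 [0.57844119 0.34318081]
369.625 150.0 10.423181533813477 [ 0.59104125 -0.17885666]
```

View pics/l.png

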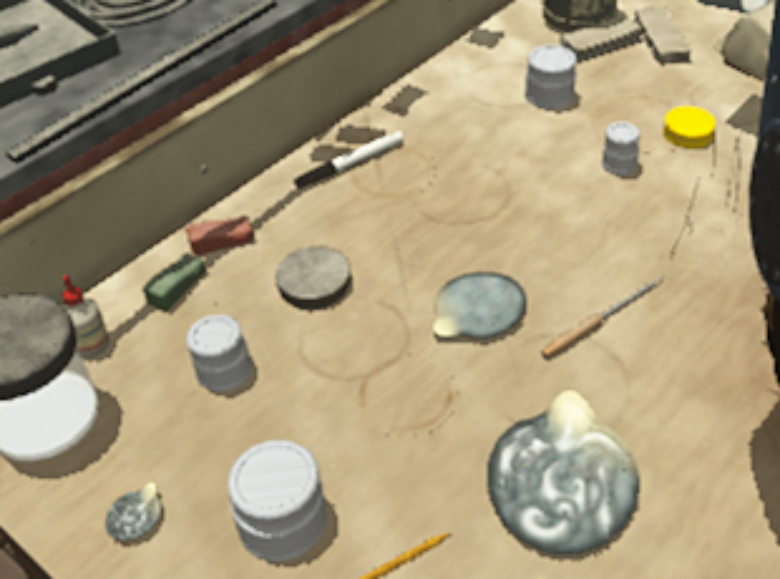

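All four pots are closed and level (crop pixels XL (277,500), M (220,353), L (551,77), S (621,148)). The wax tin and shell are unmoved, and the arm is clear.

```bash
python3 -c "
from rig import workorder
print(workorder.hand_in())"
```

```text
the job is handed in; nothing more can be done
None
```

I put all four lids on the pots of their size and handed the job in at about 25 s of the 104 s allowed; the last pictures show them seated level, with the wax tin and shell blank unmoved.

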